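# Dial the drinks tally up to the post and book the round

## Task

On the bar cart, flick the toothed wheel of the tally counter round with a fingertip, click by click, until the raised bar on the wheel points straight at the fixed post, and not a click past it. Then push the plunger fully down, once the wheel is set and not before, and let it come back up. Touch only: do not pinch the wheel or force it, do not lift, tip or shove the counter, and leave the jigger, bottle, pitcher and tray where they stand.

Things in the scene. Friction and masses are not known exactly. Their poses are not given: they have to be found in the camera images.
- counter: Tally counter, loose, 1.8 kg, only to be touched: wooden base 200 (x) x 120 (y) x 30 (z) mm with a brass wheel (vertical axis at x +30 mm, y 0), a post (x +90 mm, 10 mm across, 74 mm high) and a plunger (x -68 mm). Origin: centre of underside; z up. A drum of radius 29 mm stands under the wheel; outside it 20 mm is free between the wheel's underside and the base's top.
- tally_wheel (a joint): Wheel angle (rad), positive counter-clockwise from above; 0 = bar points at the post (counter's +x). Starts 2 to 4 clicks negative: advance it counter-clockwise. A spring detent clicks every 0.785 rad (8 a turn); past half a click it snaps on to the next, before that it springs back. Stops at -3.75 and +2.0. 1 to 3 N on a tooth turns it; lightly damped, a fast flick can skip a click.
- wheel_hub (a point): Point on the wheel's axis at mid thickness, 56 mm above the cart top; fixed to the counter. The wheel is 12 mm thick (heights 50 to 62 mm): a disc of radius 31 mm with 8 straight teeth, 6 mm wide, out to radius 50 mm, one every 45 degrees; one tooth lies under the bar, so at rest teeth stand at 0, 45, 90 ... degrees from the counter's x axis.
- bar_tip (a point): Outer end of the raised steel bar on the wheel's upper face, on its top, 49 mm from the axis, 68 mm above the cart top; turns with the wheel. The bar is 40 mm long, 7 mm wide, 6 mm high, along one tooth.
- post_tip (a point): The fixed index: tip of the small arm on the top of the post, which points at the wheel's axis from 44 mm away, 74 mm above the cart top (6 mm above the bar).
- plunger (a joint): Travel of the plunger (m): 0 up, 0.006 fully down (5 N); a spring brings it back.
- plunger_top (a point): Centre of the top of the plunger, a steel button 26 mm across, pressed straight down.
- jigger: Steel hourglass jigger, 82 mm high, 48 mm across, loose, stands beside the counter. Origin: centre of its underside. Leave it alone.
- bitters: Small amber bottle, 130 mm high, 52 mm across, loose, stands beside the counter. Origin: centre of its underside. Leave it alone.
- pitcher: Glass pitcher, 190 mm high, 110 mm across, its handle at its +y side reaching 94 mm out. Origin: centre of its underside. Leave it alone.
- tray: Round wooden tray, about 204 mm across, 22 mm high, loose. Origin: centre of its underside. Leave it alone.
Not all that is in view belongs to the job. Of the things like the counter, leave any that is red; of the rest the smaller one is meant.

How it is judged:
On the way, in this order (a step that is already met when the one before it is completed fails the run):
1. the wheel rests in the click where its raised bar points at the post (value of joint tally_wheel between -0.12 and 0.12 rad and value of joint plunger below 0.002 m), for 0.3 s.
2. the plunger is pushed fully down (value of joint plunger above 0.0045 m), for 0.05 s.
At the end, for the whole second after the job is handed in: The wheel's bar points at the post (joint within 0.12 rad of 0), the plunger has been fully down (over 4.5 mm) after that and is up again (under 2 mm), the counter stands upright and at rest within 25 mm of its starting place, and the four bystanders within 20 mm of theirs (all of step 1 and distance of counter from where it was at the start of the episode below 0.025 m and angle between counter's own z axis and vertical below 0.1 rad and linear speed of counter below 0.02 m/s and distance of each of jigger, bitters, pitcher, tray from where it was at the start of the episode below 0.02 m); the robot touches nothing.
It fails at once if the wheel runs past the post by more than half a click (value of joint tally_wheel above 0.45 rad).
It fails at once if the plunger is pressed before the bar points at the post (value of joint plunger above 0.003 m and value of joint tally_wheel below -0.2 rad).
It fails at once if the wheel is pinched or forced (over 15 N between fingers and wheel) (contact force between the fingers and tally_wheel above 15 N).
It fails at once if the counter is shoved more than 25 mm, lifted or tipped (distance of counter from where it was at the start of the episode above 0.025 m or height (world z) of counter above 0.008 m or angle between counter's own z axis and vertical above 0.1 rad).
It fails at once if the jigger, bottle, pitcher or tray is moved or lifted more than 20 mm (distance of any of jigger, bitters, pitcher, tray from where it was at the start of the episode above 0.02 m).
It also fails if it takes over 58 s, if anything falls off the work surface, if the arm or the gripper's body presses on something with over 40 N, if the wrist force passes 120 N, or if a joint passes its speed limit or range.

## Robot

A 6-joint arm with a two-finger parallel gripper is mounted at the origin on the work surface. World frame = base frame: x ahead of the robot, y to its left, z up, the work surface at z = 0. Lengths are in m, angles in rad, forces in N, time in s.
With the tool pointing down it reaches from about 0.275 to 0.85 m from the base axis. Payload 5.2 kg.
Tool frame: the origin (TCP) lies at the very end of the fingers, on their centre line; the grasp point (between the pads) lies behind it (manip.tcp_to_grasp is the z of the grasp point in the tool frame, in m); z points along the fingers, y is the line along which they close (so a half turn about z gives the same grasp; the last joint's range is limited). The gripper opens to 85 mm and grips with 20 to 120 N. Pads are 22 mm wide; open, the fingers measure 114 mm over their backs; the gripper's body (76 mm by 85 mm) begins 54 mm behind the grasp point. The pads swing forward as they close: fully open they stand 13 mm farther back than shut.
Start: joints at [1.012, 0.259, 1.535, -0, 1.348, -0.203], TCP at [0.192, 0.516, 0.231] pointing down, gripper open.
Joint ranges: [-3.14, 3.14], [-0.91, 2.08], [0.19, 2.58], [-1.22, 4.36], [0.22, 2.71], [-3.12, 3.12]. Speed limits (rad/s): [2.57, 2.57, 3.14, 3.14, 3.14, 3.14].

## Interface

Orientations are given as [roll, pitch, yaw] about the fixed x, y, z axes, in that order (R = Rz(yaw) Ry(pitch) Rx(roll)).
In Python, from rig import manip gives the robot as it stands.
- The arm moves only by the shell command python3 -m jog 'ROWS'. ROWS is text: rows parted by semicolons, each of 7 numbers parted by spaces: the turn, a rotation vector about the world's x, y, z in degrees, then the shift along the world's x, y, z in cm, then the finger opening in cm, from 0 to 8.54. In form: ax ay az x y z fingers; .... A call has 1 to 20 rows; each row shifts and turns the commanded pose from where the row before left it; what a row does not reach is not made up. A row lasts 1/10 s, in which the tool goes at most 50 mm and 8.59 degrees, less where a joint would pass 70% of its speed; a pose out of reach is approached as far as the arm can. A call with a gripper value outside its range is refused whole. The fingers move at their own pace and stop on an object; the grip force is fixed at half the most. Time passes only in rows, so rows that do not move let the fingers close. It gives the time, the measured TCP pose, the force, the opening and the grip force at its end, in the units of the state.
- manip.sense(): the state, without advancing time (a new reading comes with each control period).
- manip.read_camera(name): name is "side" or "top" or "wrist"; returns (picture, depth): 420x560x3 uint8, blue, green, red; 420x560 float32, m along the optical axis (not along the pixel's ray), 0 where there is no reading.
- manip.camera_params(name): a dict with "intrinsics" (3x3 intrinsics, pixels), "xyz" and "rotation" of the camera in the world; the wrist camera has in their place "tool_from_camera" (4x4, takes a point from camera to tool coordinates, whose origin is the TCP and whose axes are the flange's). Camera axes: x right, y down, z forward; pixel columns grow to the right and rows downward; lengths in m; the calibration is good to about 2 mm. The wrist camera is an equidistant fisheye: a pixel r from the principal point sees the ray r / f radians off the axis. A picture is of the moment at which its call begins: read the wrist's pose just before it. camera_params takes no time and is no camera call.
- manip.close_job(): hands the job in; it is judged then, once.
The state is a dict: "t": time; "qpos": joint angles; "joint_vel": joint speeds; "joint_torque": joint torques, N m; "ee_pos": TCP position; "tcp_rot": TCP orientation; "force": force on the tool from outside, world axes, zero at the start; "wrist_torque": the same for the moment, N m; "opening": finger opening in m; "grasp_force": force on a finger pad.
Only numpy, scipy, OpenCV 4.12 (cv2) and the standard library are available. Lean on these libraries where they do the work, as an engineer would, in place of code of your own. Each camera call takes 0.05 s, during which the arm holds its last target. There are 200 camera calls.

## Working session

There is one attempt and no reset: what is moved stays moved. The work goes in short steps, Python scripts to look and compute and a shell command to move; the robot and the scene stay as the last step left them, time stands still between calls to the robot, and variables do not carry over. Pictures are saved under pics/ and viewed, at most 10 in all, crops included, and the job is handed in when it is done.

```bash
mkdir -p pics; cat > h.py <<'E'
import numpy as np,cv2
from rig import manip
def ray_plane(cam,u,v,z):
    p=manip.camera_params(cam);K=np.array(p["intrinsics"]);R=np.array(p["rotation"]);c=np.array(p["xyz"])
    d=R@np.linalg.inv(K)@np.array([u,v,1.]);return c+d*(z-c[2])/d[2]
def cloud(cam,D):
    p=manip.camera_params(cam);K=np.array(p["intrinsics"]);R=np.array(p["rotation"]);c=np.array(p["xyz"])
    v,u=np.indices(D.shape);P=np.stack([(u-K[0,2])/K[0,0]*D,(v-K[1,2])/K[1,1]*D,D],-1);return P@R.T+c
E
python3 - <<'E'
from h import *
for n in("top","side"):
    a,d=manip.read_camera(n);cv2.imwrite(f"pics/{n}.png",a);np.save(n+"_d.npy",d)
    p=manip.camera_params(n);print(n,p)
print(manip.sense(),manip.tcp_to_grasp)
E
```

```text
top {'intrinsics': array([[434.50328956,   0.        , 275.67809548],
       [  0.        , 434.50328956, 206.36345568],
       [  0.        ,   0.        ,   1.        ]]), 'xyz': array([0.44448472, 0.01894928, 1.26177636]), 'rotation': array([-3.02348686, -0.02280018, -1.58124032])}
side {'intrinsics': array([[389.87547266,   0.        , 280.41231207],
       [  0.        , 389.87547266, 209.43830796],
       [  0.        ,   0.        ,   1.        ]]), 'xyz': array([ 0.46998948, -0.80789169,  0.95011359]), 'rotation': array([-2.38731374,  0.00351606, -0.12816275])}
{'t': 0.1, 'qpos': array([ 1.01217768e+00,  2.59263042e-01,  1.53596488e+00,  1.38568659e-05,
        1.34800936e+00, -2.02793660e-01]), 'joint_vel': array([ 0.00316294, -0.00080554, -0.00349035, -0.00088914, -0.00080039,
        0.00046905]), 'joint_torque': array([ 2.24292002e-03, -4.46965456e+01, -2.91244501e+01, -1.46149300e-04,
        6.32345618e-03,  2.69373686e-05]), 'ee_pos': array([0.19131527, 0.51515085, 0.23056516]), 'tcp_rot': array([-3.13998445e+00, -3.44470206e-04,  2.78576431e+00]), 'force': array([ 0.2747782 , -0.05249979, -0.37738365]), 'wrist_torque': array([-0.00925029,  0.05253686, -0.02329162]), 'grasp_force': 0.0, 'opening': 0.08566084495351527} -0.0187
```

View pics/top.png

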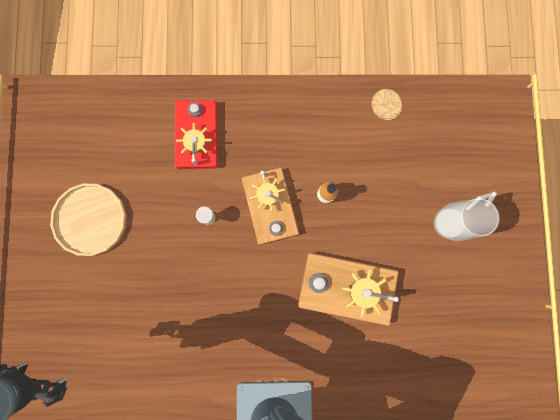

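View pics/side.png

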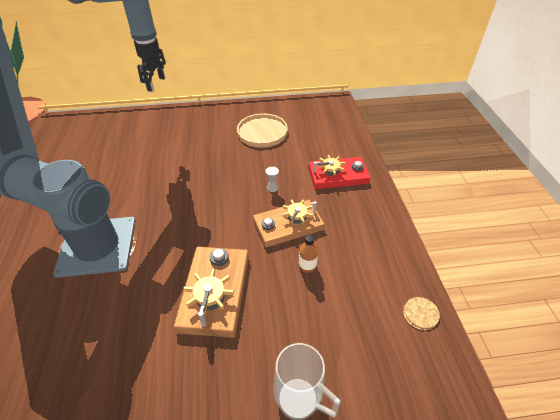

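Candidates in the top view are the red counter (195,135), the small wooden one (270,206) and the large wooden one (350,289). I exclude the red one, and of the other two the smaller, at (270,206), is meant. Jigger is at (205,215), bottle at (328,190), pitcher at (467,220), tray at (89,219).

```bash
python3 - <<'E'
s=open('h.py').read().replace('R=np.array(p["rotation"])','R=Rotation.from_euler("xyz",p["rotation"]).as_matrix()').replace('import numpy as np,cv2','import numpy as np,cv2\nfrom scipy.spatial.transform import Rotation')
open('h.py','w').write(s)
E
python3 - <<'E'
from h import *
a=cv2.imread("pics/top.png");d=np.load("top_d.npy");P=cloud("top",d)
hsv=cv2.cvtColor(a,cv2.COLOR_BGR2HSV)
print('table z',P[150,100,2],P[300,200,2])
roi=P[165:247,238:302];
h=roi[...,2]
for lo,hi in((.02,.04),(.045,.064),(.064,.07),(.07,.09)):
    m=(h>lo)&(h<hi);q=roi[m];r=cv2.minAreaRect(q[:,:2].astype(np.float32)*1000);print(lo,hi,m.sum(),r,np.median(q,0))
for n,u,v,z in(("post",263,175,.074),("hub",267,194,.065),("plunger",276,228,.05),("jig",205,215,.08),("bit",330,188,.13)):print(n,ray_plane("top",u,v,z),P[v,u])
c=cv2.resize(a[160:250,220:350],None,fx=6,fy=6,interpolation=cv2.INTER_CUBIC);cv2.imwrite("pics/c1.png",c)
E
```

```text
table z -0.00020769675132803478 0.00027775857744560817
0.02 0.04 2210 ((594.2802124023438, 7.093475341796875), (201.0605926513672, 120.04411315917969), 13.938849449157715) [0.57977365 0.00761196 0.03048581]
0.045 0.064 433 ((595.3331298828125, 15.43838882446289), (93.50523376464844, 165.4638214111328), 86.38999938964844) [0.61337001 0.00863437 0.06112564]
0.064 0.07 154 ((623.7804565429688, 12.278907775878906), (89.59745788574219, 94.7626724243164), 75.86941528320312) [0.62082914 0.01119073 0.06605906]
0.07 0.09 41 ((635.4989624023438, 13.516246795654297), (101.11547088623047, 27.751113891601562), 30.588855743408203) [0.62514679 0.01950571 0.07312552]
post [0.67309584 0.02467234 0.074     ] [0.67227368 0.02465176 0.07827163]
hub [0.62106387 0.01396664 0.065     ] [0.61995452 0.01399794 0.07251867]
plunger [ 0.52716033 -0.0104485   0.05      ] [ 0.52743083 -0.01054468  0.0460353 ]
jig [0.56226782 0.18328746 0.08      ] [0.56207053 0.18301218 0.08197952]
bit [ 0.62632652 -0.15246372  0.13      ] [ 0.62620741 -0.15235144  0.1307413 ]
```

View pics/c1.png

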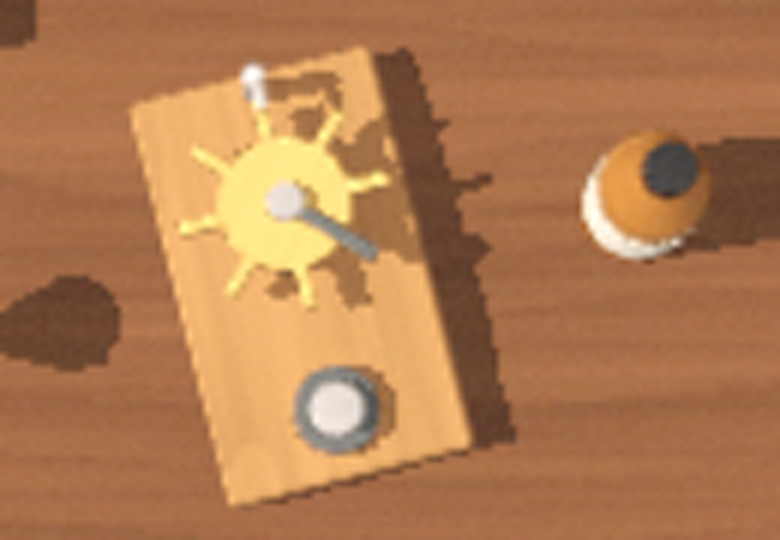

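The crop confirms it: small wooden counter, base fits 200 x 120 mm, yaw 13.9°. The bar points at about -135° relative to the counter, so it is 3 clicks short. I'll push the raised bar with the closed fingertips, tip at about z = 65 mm, above the teeth and below the bar's top.

```bash
python3 -m jog '0 0 -8 1.65 -2.2 0 0;0 0 -8 1.65 -2.2 0 0;0 0 -8 1.65 -2.2 0 0;0 0 -8 1.65 -2.2 0 0;0 0 -8 1.65 -2.2 0 0;0 0 -8 1.65 -2.2 0 0;0 0 -8 1.65 -2.2 0 0;0 0 -8 1.65 -2.2 0 0;0 0 -8 1.65 -2.2 0 0;0 0 -8 1.65 -2.2 0 0;0 0 -8 1.65 -2.2 0 0;0 0 -8 1.65 -2.2 0 0;0 0 -8 1.65 -2.2 0 0;0 0 -8 1.65 -2.2 0 0;0 0 -8 1.65 -2.2 0 0;0 0 -8 1.65 -2.2 0 0;0 0 -8 1.65 -2.2 0 0;0 0 -8 1.65 -2.2 0 0;0 0 -8 1.65 -2.2 0 0;0 0 -8 1.65 -2.2 0 0'
python3 -m jog '0 0 -8 1.65 -2.2 -2 0;0 0 -8 1.65 -2.2 -2 0;0 0 -8 1.65 -2.2 -2 0;0 0 -7 1.65 -2.2 -2 0;0 0 0 0 0 0 0;0 0 0 0 0 0 0'
cat >> h.py <<'E'
C=np.array([.5943,.0071]);Y=np.deg2rad(13.94);HUB=C+.03*np.array([np.cos(Y),np.sin(Y)]);PL=C-.068*np.array([np.cos(Y),np.sin(Y)])
def tgt(rel,gap,r=.040,half=.011):
    th=Y+np.deg2rad(rel);u=np.array([np.cos(th),np.sin(th)]);t=np.array([-u[1],u[0]])
    return HUB+r*u-(.0035+half+gap)*t
E
python3 - <<'E'
from h import *
s=manip.sense();a,d=manip.read_camera("wrist");cv2.imwrite("pics/w1.png",a)
p=manip.camera_params("wrist");print(p,s["ee_pos"],np.rad2deg(s["tcp_rot"]),s["opening"],s["qpos"],s["t"])
print(HUB,PL,[tgt(-135,g) for g in(.008,.005,0)])
E
```

```text
t: 2.1
ee_pos: [0.5218, 0.0746, 0.2309]
tcp_rot: [-3.141, 0.001, -0.013]
force: [0.6, 1.0, -1.2]
opening: -0.0002
grasp_force: 0.0
t: 2.7
ee_pos: [0.5869, -0.0126, 0.1502]
tcp_rot: [3.141, 0.003, -0.548]
force: [-0.3, 0.3, 0.7]
opening: 0.0002
grasp_force: 0.0
{'intrinsics': array([[325.1922621 ,   0.        , 282.19908338],
       [  0.        , 325.1922621 , 207.07171472],
       [  0.        ,   0.        ,   1.        ]]), 'tool_from_camera': array([[-5.02744103e-04, -9.50463578e-01, -3.10835543e-01,
         7.93214520e-02],
       [ 9.99999838e-01, -5.60446760e-04,  9.63217087e-05,
        -9.27760427e-04],
       [-2.65757049e-04, -3.10835445e-01,  9.50463706e-01,
        -1.42532237e-01],
       [ 0.00000000e+00,  0.00000000e+00,  0.00000000e+00,
         1.00000000e+00]])} [ 0.58692811 -0.01264683  0.15022715] [ 1.79963543e+02  1.56873421e-01 -3.13705982e+01] 0.0002207064939558929 [-2.11604129e-01  3.89659795e-01  1.55507530e+00  3.23847399e-04
  1.19965224e+00  1.90659368e+00] 2.7
[0.62341646 0.01432717] [ 0.5283027  -0.00928159] [array([ 0.58350492, -0.00832938]), array([ 0.5860748 , -0.00987719]), array([ 0.59035794, -0.01245687])]
```

View pics/w1.png

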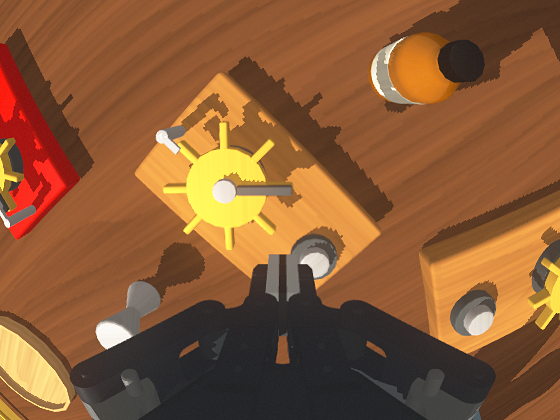

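The wrist view shows the bar from the hub cap (225,190) to its tip (292,190). The plunger is at (316,255) and the closed fingertips are at about (282,258). Next I check the hub and bar tip by fisheye rays.

```bash
cat >> h.py <<'E'
def wray(u,v,z,s):
    p=manip.camera_params("wrist");K=p["intrinsics"];T=np.array(p["tool_from_camera"])
    x=np.array([u-K[0,2],v-K[1,2]])/K[0,0];r=np.hypot(*x)
    d=np.array([*(x/r*np.sin(r)),np.cos(r)]);R=Rotation.from_euler("xyz",s["tcp_rot"]).as_matrix()
    o=s["ee_pos"]+R@T[:3,3];d=R@T[:3,:3]@d;return o+d*(z-o[2])/d[2]
E
python3 - <<'E'
from h import *
s=manip.sense()
h=wray(225,190,.0725,s);b=wray(291,190,.068,s);pl=wray(317,256,.046,s);po=wray(163,136,.078,s)
print(h,b,np.rad2deg(np.arctan2(b[1]-h[1],b[0]-h[0]))-13.94,np.hypot(*(b-h)[:2]),pl,po, wray(282,258,s["ee_pos"][2],s))
E
```

```text
[0.62558906 0.01321979 0.0725    ] [ 0.59997872 -0.02623242  0.068     ] -136.92956248247575 0.0470357937463913 [ 0.53308714 -0.01286232  0.046     ] [0.68200375 0.02761453 0.078     ] [ 0.59318257 -0.01454829  0.15117627]
```

```bash
python3 -m jog '0 0 0 -0.2 0.3 -1 0;0 0 0 0 0 -1.5 0;0 0 0 0 0 -1.5 0;0 0 0 0 0 -1.5 0;0 0 0 0 0 -1 0;0 0 0 0 0 -0.8 0;0 0 0 0 0 -0.6 0;0 0 0 0 0 -0.4 0;0 0 0 0 0 -0.2 0;0 0 0 0 0 0 0;0 0 0 0 0 0 0'
python3 - <<'E'
from h import *
s=manip.sense();print(s["ee_pos"],s["force"])
# rows for following the bar from -135 (gap 6) , yaw relative to now
prev=s["ee_pos"][:2];pr=-135
for rel,g in [(-135,.003),(-135,0),(-130,0),(-125,0),(-120,0),(-115,0),(-112,0),(-110,0),(-108,0)]:
    p=tgt(rel,g);print(rel,rel-pr,np.round((p-prev)*100,2));prev=p;pr=rel
E
```

```text
t: 3.85
ee_pos: [0.5859, -0.0095, 0.0667]
tcp_rot: [-3.141, -0.001, -0.548]
force: [0.5, 0.5, 0.3]
opening: -0.0002
grasp_force: 0.0
[ 0.58586422 -0.00954699  0.06665658] [0.48448386 0.4748091  0.32734652]
-135 0 [ 0.19 -0.14]
-135 0 [ 0.26 -0.15]
-130 5 [ 0.25 -0.28]
-125 5 [ 0.27 -0.26]
-120 5 [ 0.29 -0.23]
-115 5 [ 0.31 -0.2 ]
-112 3 [ 0.19 -0.11]
-110 2 [ 0.13 -0.07]
-108 2 [ 0.13 -0.06]
```

```bash
python3 -m jog '0 0 0 0 0 -0.2 0;0 0 0 0.2 -0.1 0 0;0 0 0 0.2 -0.2 0 0;0 0 3 0.15 -0.15 0 0;0 0 2 0.15 -0.15 0 0;0 0 3 0.15 -0.15 0 0;0 0 2 0.15 -0.1 0 0;0 0 0 0 0 0 0'
python3 -m jog '0 0 3 0.15 -0.1 0 0;0 0 2 0.15 -0.1 0 0;0 0 3 0.15 -0.1 0 0;0 0 2 0.15 -0.1 0 0;0 0 3 0.2 -0.1 0 0;0 0 0 0 0 0 0'
python3 - <<'E'
from h import *
s=manip.sense();a,d=manip.read_camera("wrist");cv2.imwrite("pics/w2.png",a);print(s["ee_pos"],tgt(-110,0))
E
```

```text
t: 4.65
ee_pos: [0.5956, -0.0183, 0.0643]
tcp_rot: [3.141, 0.0, -0.373]
force: [-1.0, -0.4, 0.6]
opening: 0.0001
grasp_force: 0.4
t: 5.25
ee_pos: [0.604, -0.0232, 0.0643]
tcp_rot: [3.142, -0.001, -0.147]
force: [0.2, 0.2, -0.1]
opening: -0.0001
grasp_force: 0.0
[ 0.60396231 -0.02316846  0.06433572] [ 0.60477469 -0.02391854]
```

View pics/w2.png

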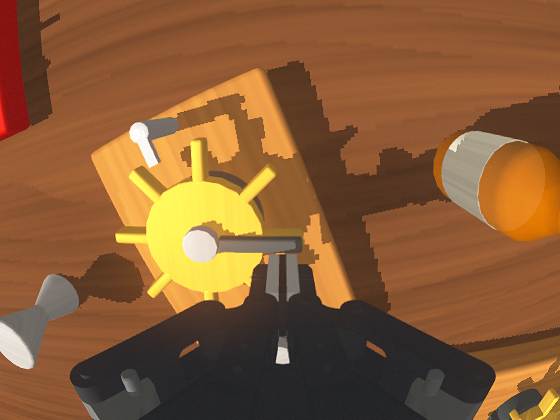

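The bar runs from (201,244) to (301,244), just ahead of the fingertips at (282,258), and is about at the half click. I measure the angle and push on a little.

```bash
cat >> h.py <<'E'
def ang(hu,hv,bu,bv,s):
    h=wray(hu,hv,.0725,s);b=wray(bu,bv,.068,s);return h,b,np.rad2deg(np.arctan2(b[1]-h[1],b[0]-h[0])-Y)
def auto(name):
    # bar angle by depth: points 65..70 mm high, 20..50 mm from the hub, seen by the wrist camera or top
    s=manip.sense();a,D=manip.read_camera("wrist");cv2.imwrite(name,a);return s
E
python3 - <<'E'
from h import *
s=manip.sense();print(ang(201,244,300,242,s))
E
python3 -m jog '0 0 2 0.15 0 0 0;0 0 2 0.15 0 0 0;0 0 0 0 0 0 0;0 0 0 0 0 0 0'
```

```text
(array([0.62709507, 0.01248621, 0.0725    ]), array([ 0.61963403, -0.03288699,  0.068     ]), np.float64(-113.2779928549181))
t: 5.7
ee_pos: [0.6066, -0.0229, 0.0643]
tcp_rot: [-3.142, -0.0, -0.078]
force: [-0.4, -0.0, 0.0]
opening: 0.0
grasp_force: 0.0
```

```bash
cat >> h.py <<'E'
def bar(name="pics/tmp.png",hub=(.626,.013)):
    s=manip.sense();a,D=manip.read_camera("wrist");cv2.imwrite(name,a)
    p=manip.camera_params("wrist");K=p["intrinsics"];T=np.array(p["tool_from_camera"])
    v,u=np.indices(D.shape);x=(u-K[0,2])/K[0,0];y=(v-K[1,2])/K[1,1];r=np.hypot(x,y)+1e-9
    k=np.tan(r)/r*D;P=np.stack([x*k,y*k,D],-1)@T[:3,:3].T+T[:3,3]
    W=P@Rotation.from_euler("xyz",s["tcp_rot"]).as_matrix().T+s["ee_pos"]
    sat=cv2.cvtColor(a,cv2.COLOR_BGR2HSV)[...,1];dx=W[...,:2]-np.array(hub);q=np.hypot(*np.moveaxis(dx,-1,0))
    m=(D>0)&(W[...,2]>.062)&(W[...,2]<.0715)&(q>.012)&(q<.052)&(sat<110)&(v<252)
    n,l,st,_=cv2.connectedComponentsWithStats(m.astype(np.uint8));i=1+st[1:,4].argmax();b=W[l==i]
    f=cv2.fitLine(b[:,:2].astype(np.float32),cv2.DIST_HUBER,0,.001,.001).ravel();c=b.mean(0)
    d=f[:2]*np.sign(f[:2]@(c[:2]-hub))
    print("bar",st[i],c,"rel deg",np.rad2deg(np.arctan2(d[1],d[0])-Y),"t",s["t"],"tcp",s["ee_pos"],"F",s["force"])
E
python3 -c "
from h import *
bar('pics/w3.png')"
```

```text
bar [ 227  207   75   37 1174] [ 0.63293496 -0.01599951  0.06759977] rel deg -89.6098285755237 t 5.7 tcp [ 0.606573   -0.02288302  0.06433234] F [-0.42061244 -0.01989707  0.00654202]
```

One click done, the bar is at -90°. Planning the second.

```bash
cat >> h.py <<'E'
HUB=np.array([.625,.0135])
E
python3 -c "
from h import *
s=manip.sense();prev=s['ee_pos'][:2]
for rel,g in [(-90,.004),(-90,0),(-85,0),(-80,0),(-75,0),(-70,0),(-67,0),(-64,0)]:
    p=tgt(rel,g);print(rel,np.round((p-prev)*100,2));prev=p"
```

```text
-90 [ 1.02 -0.69]
-90 [0.39 0.1 ]
-85 [ 0.37 -0.02]
-80 [0.37 0.01]
-75 [0.37 0.04]
-70 [0.36 0.07]
-67 [0.21 0.06]
-64 [0.21 0.07]
```

```bash
python3 -m jog '0 0 6 0 -0.7 0 0;0 0 6 0.5 0 0 0;0 0 6 0.5 0 0 0;0 0 0 0.2 0.05 0 0;0 0 0 0.2 0.05 0 0;0 0 3 0.18 0 0 0;0 0 2 0.18 0 0 0;0 0 3 0.18 0 0 0;0 0 2 0.18 0 0 0;0 0 3 0.18 0.02 0 0;0 0 2 0.18 0.02 0 0;0 0 3 0.18 0.04 0 0;0 0 2 0.18 0.03 0 0;0 0 2 0.15 0.04 0 0;0 0 0 0 0 0 0;0 0 0 0 0 0 0'
python3 -c "
from h import *
bar('pics/w4.png')"
```

```text
t: 7.35
ee_pos: [0.6363, -0.0273, 0.0643]
tcp_rot: [-3.141, 0.0, 0.619]
force: [-0.3, -1.1, 0.4]
opening: -0.0002
grasp_force: 0.0
bar [ 226  237   74   15 1085] [ 0.64404782 -0.00976849  0.06751854] rel deg -68.74277189947686 t 7.35 tcp [ 0.63630603 -0.02732498  0.06425316] F [-0.29544841 -1.13731213  0.44110143]
```

Bar at -68.7°, just short of the half click, so I push a little more.

```bash
python3 -m jog '0 0 2 0.15 0.04 0 0;0 0 2 0.15 0.05 0 0;0 0 0 0 0 0 0;0 0 0 0 0 0 0'
python3 -c "
from h import *
bar('pics/w5.png')
s=manip.sense();prev=s['ee_pos'][:2];print(np.rad2deg(s['tcp_rot']))
for rel,g in [(-45,.004),(-45,0),(-40,0),(-35,0),(-30,0),(-25,0),(-23,0),(-21,0)]:
    p=tgt(rel,g);print(rel,np.round((p-prev)*100,2));prev=p"
```

```text
t: 7.8
ee_pos: [0.6394, -0.0265, 0.0643]
tcp_rot: [-3.142, 0.0, 0.69]
force: [0.8, -0.5, -1.0]
opening: -0.0
grasp_force: 0.0
bar [ 220  207   76   37 1186] [ 0.65226132 -0.00095806  0.06757085] rel deg -45.1449934016095 t 7.8 tcp [ 0.63937641 -0.02650475  0.06430971] F [ 0.77815911 -0.48457455 -0.98344655]
[-1.79991992e+02  4.75909084e-03  3.95348835e+01]
-45 [1.04 0.35]
-45 [0.21 0.34]
-40 [0.28 0.25]
-35 [0.26 0.27]
-30 [0.23 0.29]
-25 [0.2  0.31]
-23 [0.07 0.13]
-21 [0.07 0.13]
```

View pics/w5.png

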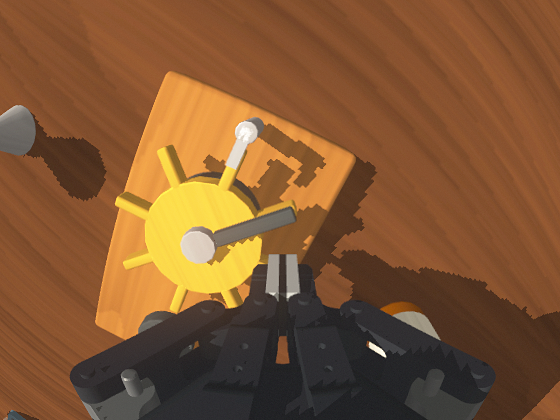

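Bar at -45° with one click left; the tooth now under the post arm is the next one ahead. The bottle (400,330) is clear of the gripper.

```bash
python3 -m jog '0 0 7 0.5 0 0 0;0 0 6 0.5 0.15 0 0;0 0 6 0.05 0.2 0 0;0 0 0 0.1 0.17 0 0;0 0 0 0.1 0.17 0 0;0 0 3 0.14 0.12 0 0;0 0 2 0.14 0.13 0 0;0 0 3 0.13 0.13 0 0;0 0 2 0.13 0.14 0 0;0 0 3 0.12 0.14 0 0;0 0 2 0.11 0.15 0 0;0 0 2 0.1 0.15 0 0;0 0 2 0.08 0.13 0 0;0 0 0 0 0 0 0;0 0 0 0 0 0 0'
python3 -c "
from h import *
bar('pics/w6.png')"
```

```text
t: 9.35
ee_pos: [0.6614, -0.0087, 0.0643]
tcp_rot: [-3.142, -0.0, 1.352]
force: [-0.5, -0.1, 1.2]
opening: 0.0
grasp_force: 0.0
bar [ 223  237   76   15 1114] [0.65529083 0.00981096 0.06741858] rel deg -26.32224256488491 t 9.35 tcp [ 0.66140597 -0.00865225  0.06428431] F [-0.50672679 -0.14697846  1.24715125]
```

```bash
python3 -m jog '0 0 1 0.06 0.13 0 0;0 0 1 0.06 0.13 0 0;0 0 1 0.05 0.13 0 0;0 0 0 0 0 0 0;0 0 0 0 0 0 0'
python3 -c "
from h import *
bar('pics/w7.png')"
```

```text
t: 9.9
ee_pos: [0.6632, -0.0047, 0.0643]
tcp_rot: [3.141, -0.0, 1.407]
force: [-0.1, 1.3, -0.1]
opening: 0.0
grasp_force: 0.0
bar [ 215  205   75   42 1110] [0.65313542 0.02276113 0.06748076] rel deg 1.8635790599099569 t 9.9 tcp [ 0.66323165 -0.00468693  0.06431567] F [-0.09961625  1.32317815 -0.14653589]
```

The bar has snapped to 0. Backing off, lifting, and checking from the top and wrist cameras.

```bash
python3 -m jog '0 0 0 0.2 -0.8 0 0;0 0 0 0 -0.7 0.5 0;0 0 0 0 0 2 0;0 0 0 0 0 3 0;0 0 0 -2 0 3 0;0 0 0 -3 0.2 0 0;0 0 0 -3 0.2 0 0;0 0 0 -3 0.2 0 0;0 0 0 0 0 0 0;0 0 0 0 0 0 0'
python3 - <<'E'
from h import *
bar('pics/w8.png')
d=np.load("top_d.npy");P=cloud("top",d)
q=P[215:245,262:295].reshape(-1,3);r=np.hypot(*(q[:,:2]-np.array([.5283,-.0095])).T)
for lo in range(0,30,3):
    m=(r*1000>=lo)&(r*1000<lo+3);print(lo,np.round(np.percentile(q[m,2],[5,50,95]),4) if m.any() else '')
E
```

```text
t: 10.95
ee_pos: [0.5554, -0.0145, 0.1502]
tcp_rot: [3.14, 0.0, 1.406]
force: [0.5, 0.8, 0.3]
opening: 0.0
grasp_force: 0.0
bar [382 135  47  26 427] [0.65275836 0.02272337 0.06756293] rel deg 1.6602267912352107 t 10.95 tcp [ 0.55544377 -0.01450476  0.15021136] F [0.47966413 0.82200083 0.33130781]
0 [0.0468 0.052  0.0538]
3 [0.0491 0.0513 0.0553]
6 [0.0492 0.0525 0.0559]
9 [0.0495 0.0523 0.0559]
12 [0.0397 0.044  0.0539]
15 [0.0379 0.0425 0.0467]
18 [0.0298 0.0429 0.0457]
21 [0.0267 0.0308 0.0344]
24 [0.0269 0.0313 0.0342]
27 [0.0266 0.0309 0.0345]
```

View pics/w8.png

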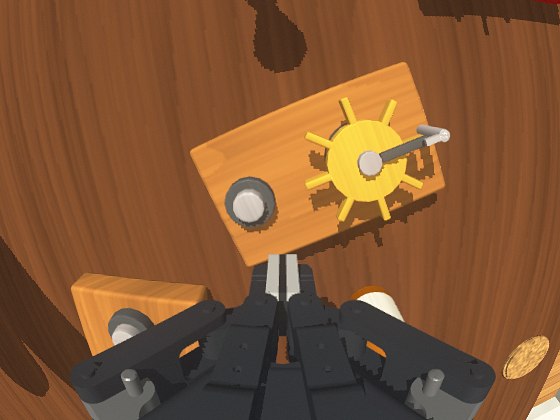

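The bar lies under the post arm at (425,137). The plunger button centre is at (248,206), its top at about z = 52 mm, with the collar at 43 mm.

```bash
python3 -c "
from h import *
s=manip.sense();w=wray(248,206,.052,s);print(w,PL,HUB-.098*np.array([np.cos(Y),np.sin(Y)]))"
python3 -m jog '0 0 0 -1.2 0.2 -2 0;0 0 0 -1.3 0.2 -2 0;0 0 0 0 0 -2 0;0 0 0 0 0 -2 0;0 0 0 0 0 -1 0;0 0 0 0 0 0 0;0 0 0 0 0 0 0'
```

```text
[ 0.53046848 -0.00736492  0.052     ] [ 0.5283027  -0.00928159] [ 0.52988624 -0.01010876]
t: 11.7
ee_pos: [0.5311, -0.0101, 0.0597]
tcp_rot: [3.141, 0.0, 1.407]
force: [-0.9, -1.0, 0.7]
opening: 0.0
grasp_force: 0.0
```

```bash
python3 -m jog '0 0 0 -0.1 0.1 -0.4 0;0 0 0 0 0 -0.2 0;0 0 0 0 0 -0.1 0;0 0 0 0 0 -0.1 0;0 0 0 0 0 0 0'
python3 -m jog '0 0 0 0 0 -0.1 0;0 0 0 0 0 -0.1 0;0 0 0 0 0 -0.1 0;0 0 0 0 0 0 0'
```

```text
t: 12.2
ee_pos: [0.5293, -0.0088, 0.0516]
tcp_rot: [3.141, -0.0, 1.407]
force: [-0.0, 0.7, 1.5]
opening: -0.0001
grasp_force: 0.8
t: 12.6
ee_pos: [0.5293, -0.0088, 0.0484]
tcp_rot: [3.141, -0.0, 1.407]
force: [-0.1, -0.2, 3.9]
opening: -0.0002
grasp_force: 1.7
```

```bash
python3 -m jog '0 0 0 0 0 -0.1 0;0 0 0 0 0 -0.1 0;0 0 0 0 0 0 0'
python3 -m jog '0 0 0 0 0 -0.1 0;0 0 0 0 0 0 0;0 0 0 0 0 0 0'
```

```text
t: 12.9
ee_pos: [0.5294, -0.0089, 0.0464]
tcp_rot: [3.141, -0.0, 1.407]
force: [-0.2, 0.6, 5.1]
opening: 0.0001
grasp_force: 2.3
t: 13.2
ee_pos: [0.5294, -0.0089, 0.046]
tcp_rot: [3.141, 0.0, 1.407]
force: [-2.1, 0.1, 9.6]
opening: -0.0001
grasp_force: 4.7
```

The plunger bottomed at z = 46 mm and the force rose sharply there. Lifting off now.

```bash
python3 -m jog '0 0 0 0 0 0.3 0;0 0 0 0 0 0.5 0;0 0 0 0 0 2 0;0 0 0 0 0 3 0;0 0 0 0 0 4 0;0 0 0 -2 0 3 0;0 0 0 -3 0 0 0;0 0 0 -3 0 0 0;0 0 0 0 0 0 0;0 0 0 0 0 0 0'
python3 - <<'E'
from h import *
a,D=manip.read_camera("side");P=cloud("side",D);P0=cloud("side",np.load("side_d.npy"))
bar('pics/w9.png')
cv2.imwrite("pics/side2.png",cv2.resize(a[170:300,220:370],None,fx=4,fy=4))
o=cv2.imread("pics/side.png");df=cv2.absdiff(a,o).max(2)>40
print('changed px: base region',df[225:245,255:325].sum(),'jigger',df[165:195,262:282].sum(),'bottle',df[235:275,295:320].sum())
print('plunger top z before/after',P0[222,268],P[222,268])
E
```

```text
t: 14.2
ee_pos: [0.4489, -0.0089, 0.1734]
tcp_rot: [3.141, 0.0, 1.407]
force: [-0.2, 0.8, 0.7]
opening: 0.0001
grasp_force: 0.0
bar [485 129  31  19 243] [0.65301084 0.02281279 0.06736089] rel deg 0.01356100523820903 t 14.25 tcp [ 0.44965848 -0.00903903  0.17343462] F [-0.08823291  0.58926404  0.17958055]
changed px: base region 3 jigger 0 bottle 6
plunger top z before/after [ 0.53024944 -0.01730068  0.05122379] [ 0.53033198 -0.01621779  0.04999256]
```

View pics/side2.png

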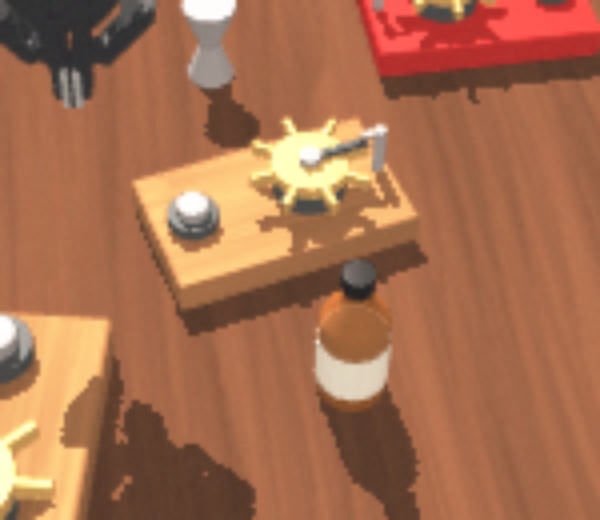

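The side view shows the bar under the post arm (crop 345,148), the plunger back up (193,208), and the counter and bystanders unmoved. Handing in.

```bash
python3 -c "
from rig import manip
print(manip.close_job())"
```

```text
the job is handed in; nothing more can be done
None
```

I handed the job in at about 14 s: the last camera check showed the bar pointing at the post after three clicks, the plunger back up after being pressed to its stop, and no sign that the counter, jigger or bottle had moved (the hand-in returned no verdict).

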